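Tip the rinsed stoppers onto the draining bars and pick off the large ones

ROBOT

A 6-joint arm with a two-finger parallel gripper is mounted at the origin on the work surface. World frame = base frame: x ahead of the robot, y to its left, z up, the work surface at z = 0. Lengths are in m, angles in rad, forces in N, time in s.
With the tool pointing down it reaches from about 0.35 to 0.925 m from the base axis. Payload 6.4 kg.
Tool frame: the origin (TCP) lies on the centre line of the jaws, within the pads' length; the fingertips stand 22 mm ahead of it and the grasp point (between the pads) lies 3 mm ahead of it; z points along the fingers, y is the line along which they close (so a half turn about z gives the same grasp; the last joint's range is limited). The gripper opens to 85 mm and grips with 20 to 120 N. Pads are 22 mm wide; open, the fingers measure 114 mm over their backs; the gripper's body (76 mm by 85 mm) begins 54 mm behind the grasp point. The pads swing forward as they close: fully open they stand 13 mm farther back than shut.
Start: joints at [-1.349, 0.245, 1.558, -0, 1.339, -0.174], TCP at [0.251, -0.6, 0.253] pointing down, gripper open.
Joint ranges: [-3.13, 3.13], [-1.02, 2.26], [0.13, 2.54], [-0.95, 4.09], [0.21, 2.88], [-2.74, 2.74]. Speed limits (rad/s): [2.57, 2.57, 3.14, 3.14, 3.14, 3.14].

INTERFACE

Orientations are given as a rotation vector (axis times angle).
In Python, from plant import manip, capture, calibration, nets gives the robot as it stands.
- The arm moves only by the tool send_rows, never from a script. Its argument "series" is a list that holds one entry, the list of rows, each a list of 5 numbers: the shift along the world's x, y, z in cm, then the turn about the world's z in degrees, then the opening in per cent of the stroke, from 0 (shut) to 100 (fully open). A call has 1 to 8 rows; each row is the pose to reach, as a shift and turn from the pose commanded when the call began; what a row does not reach only later rows make up. A row lasts 1/10 s, in which the tool goes at most 50 mm and 8.59 degrees, less where a joint would pass 70% of its speed; a pose out of reach is approached as far as the arm can. A call with a gripper value outside its range is refused whole. The fingers move at their own pace and stop on an object; the grip force is fixed at half the most. Time passes only in rows, so rows that repeat a pose let the fingers close. It gives the time, the measured TCP pose, the force, the opening and the grip force at its end, in the units of the state.
- manip.get_state(): the state, without advancing time (a new reading comes with each control period).
- capture(name): name is "scene" or "side" or "wrist"; returns the picture (420x560x3 uint8, red, green, blue); there is no depth.
- calibration(name): a dict with "intrinsics" (3x3 intrinsics, pixels), "cam_to_world" (4x4, takes a point from camera to world coordinates). Camera axes: x right, y down, z forward; pixel columns grow to the right and rows downward; lengths in m; the calibration is good to about 2 mm. A picture is of the moment at which its call begins: read the wrist's pose just before it. calibration takes no time and is no camera call; for the wrist camera it gives the pose at the moment of the call.
- manip.hand_in(): hands the job in; it is judged then, once.
Trained networks look in the newest picture that a camera, given by its name, has taken for a name from the list of things; names that differ only in an ending like _2 or _b are one class to them, and where a whole thing is asked for, a point or a joint stands for the part that bears it (a point fixed in the world has none). Each returns a list of dicts, best first, with "confidence" (0 to 1); they miss things now and then, are a little off and sometimes report something else, mostly with a low value. They report only what shows in the picture. A call takes as long as a camera call. They do not tell look-alikes from the thing itself.
- nets.spot_in(camera, query): "location" ([x, y, z] in m, in world coordinates, good to about 4 mm: the middle of the surface that is visible of it).
The state is a dict: "time": time; "joint_pos": joint angles; "qd": joint speeds; "effort": joint torques, N m; "ee_pos": TCP position; "eef_rot": TCP orientation; "force": force on the tool from outside, world axes, zero at the start; "moment": the same for the moment, N m; "gripper_width": finger opening in m; "gripper_force": force on a finger pad.
Only numpy, scipy, OpenCV 4.12 (cv2) and the standard library are available. Lean on these libraries where they do the work, as an engineer would, in place of code of your own. Each camera call takes 0.05 s, during which the arm holds its last target. There are 200 camera calls.

TASK

The rinsed rubber stoppers are in the pouring pan in the drained ultrasonic bath: lift the pan out by its bail without spilling any and stand it on the shelf of the draining stand with its lip towards the bars, and let go. Then take it by the tilt handle at its back, tip all the stoppers out onto the bars so that the three small ones drop through into the drip tray, and stand the pan back on the shelf. Pick the two large stoppers left on the bars off and put them in the drying dish, and leave the bottles and the vial rack where they are.

Things in the scene. Friction and masses are not known exactly. Their poses are not given: they have to be found in the camera images.
- pan: Pouring pan of steel sheet, 140 mm wide (x), base from y = -68 to +70 mm, walls 60 mm high, 3 mm thick, floor 3 mm; 0.42 kg empty, 0.8 kg full. Origin: middle of the underside, z up. Open at +y, where the floor runs out in a lip and the sides slope down from y = +20 mm to 22 mm high. Starts standing in the bath's tank, lip to world +y within 0.2 rad, five stoppers standing in it.
- bail_grip (a point): Middle of the bail's grip, a round bar 12 mm thick, 80 mm long along the pan's x. The bail is a wire arch hinged to the side walls at pan y = -8, z = 70 mm; it swings 0.6 rad fore and aft about the pan's x, slightly stiff. Upright, this point is 135 mm above the pan's underside. Carried by it the full pan hangs level within a few degrees, and it cannot be tipped by it.
- tilt_handle (a point): Middle of the tilt handle, a round bar 10 mm thick, 84 mm long along the pan's x, at (0, -108, 40) mm in the pan's frame: 35 mm clear behind the back wall. In the bath the tank's walls leave no room to take it. It can turn between the fingers as the pan is tipped.
- lip (a point): Middle of the lower edge of the pan's lip, at (0, 95, 6) mm in the pan's frame.
- stand: Draining stand, steel, fixed: drip tray 200 mm (x) by 345 mm (y), floor 6 mm up. Origin: middle of the underside. A flat shelf, top 85 mm up, covers y = -172 to -27 mm. From there to y = 170 mm run three round bars along y, 6 mm thick, at x = -50, 0, 50 mm, tops 85 mm up, gaps 44 mm. Beside the bars the side walls rise 18 mm, and the backstop at y = 171 mm 28 mm, above the bar tops.
- shelf_mid (a point): Middle of the shelf's top, at (0, -100, 85) mm in the stand's frame: where the middle of the pan's underside belongs, pan y along the stand's y. The lip then reaches 22 mm over the bars and the tilt handle sticks out behind the shelf, whose back and sides are open (no rim).
- bars_mid (a point): Middle of the grate at the height of the bar tops, at (0, 72.5, 85) mm in the stand's frame.
- bath: Ultrasonic bath, fixed and dry: housing 230 mm (x) by 290 mm (y), 150 mm high, with an open tank 190 by 240 mm whose floor lies 85 mm above the bench (65 mm deep). Origin: middle of the underside.
- dish: Drying dish, white, fixed, 180 mm (x) by 115 mm (y), walls 4 mm thick and 18 mm high (rounded rim to 20 mm), floor 4 mm thick. Origin: middle of the underside. The two large stoppers fit in it side by side along x.
- large1: Large rubber stopper: blunt cone 54 mm high, 60 mm across the wide end, 52 mm across the narrow end, about 150 g, too big to pass the bars. Origin: on the axis at mid-height; z along the axis towards the narrow end. Starts standing on its wide end in the rear half of the pan; on the bars it may stand on either end or lie.
- large2: Large rubber stopper: blunt cone 54 mm high, 60 mm across the wide end, 52 mm across the narrow end, about 150 g, too big to pass the bars. Origin: on the axis at mid-height; z along the axis towards the narrow end. Starts standing on its wide end in the rear half of the pan; on the bars it may stand on either end or lie.
- small1: Small rubber stopper: blunt cone 30 mm high, 33 mm across the wide end, 29 mm across the narrow end, about 27 g; it passes between the bars. Origin: on the axis at mid-height; z along the axis towards the narrow end. Starts standing on its wide end in the front half of the pan.
- small2: Small rubber stopper: blunt cone 30 mm high, 33 mm across the wide end, 29 mm across the narrow end, about 27 g; it passes between the bars. Origin: on the axis at mid-height; z along the axis towards the narrow end. Starts standing on its wide end in the front half of the pan.
- small3: Small rubber stopper: blunt cone 30 mm high, 33 mm across the wide end, 29 mm across the narrow end, about 27 g; it passes between the bars. Origin: on the axis at mid-height; z along the axis towards the narrow end. Starts standing on its wide end in the front half of the pan.
- solvent_bottle: Bystander: solvent bottle, 86 mm across, 175 mm high, beyond the stand. Origin: middle of the underside.
- amber_bottle: Bystander: brown bottle, 70 mm across, 145 mm high, beyond the dish. Origin: middle of the underside.
- vial_rack: Bystander: vial rack 75 by 130 mm, 38 mm high (vial tops 46 mm), beyond the stand. Origin: middle of the underside.
Not all that is in view belongs to the job. Leave any red look-alike of the large2 alone. Leave any turquoise look-alike of the large1 alone.

How it is judged:
By the outcome, as a careful person would: the job done as asked, in the order asked, and still so for the second after the job is handed in, with the robot touching nothing.
It also fails if it takes over 72 s, if anything falls off the work surface, if the arm or the gripper's body presses on something with over 40 N, if the wrist force passes 120 N, or if a joint passes its speed limit or range.

## Working session

There is one attempt and no reset: what is moved stays moved. The work goes in short steps, Python scripts to look and compute and a tool call to move; the robot and the scene stay as the last step left them, time stands still between calls to the robot, and variables do not carry over. Pictures are saved under pics/ and viewed, at most 10 in all, crops included, and the job is handed in when it is done.

Besides the shell and the picture viewer there is one more tool, called after "Call:" as a command line: name --argument value ..., lists and objects as JSON in quotes. send_rows: Moves the arm, as the interface text tells. Its arguments: {"type":"object","properties":{"series":{"type":"array","items":{"type":"array","items":{"type":"array","items":{"type":"number"}}}}},"required":["series"]}

```bash
mkdir -p pics; ls; cat > h.py <<'E'
from plant import manip, capture, calibration, nets
import numpy as np, cv2
def save(c,n,crop=None,s=1):
    im=capture(c)
    if crop: im=im[crop[1]:crop[3],crop[0]:crop[2]]
    if s!=1: im=cv2.resize(im,None,fx=s,fy=s,interpolation=cv2.INTER_CUBIC)
    cv2.imwrite('pics/'+n,im[:,:,::-1])
def proj(c,p):
    k=calibration(c); T=np.linalg.inv(np.array(k['cam_to_world'])); q=T[:3,:3]@p+T[:3,3]; u=np.array(k['intrinsics'])@q
    return u[:2]/u[2]
def ray(c,px,z):
    k=calibration(c); T=np.array(k['cam_to_world']); d=T[:3,:3]@np.linalg.inv(np.array(k['intrinsics']))@[px[0],px[1],1]
    o=T[:3,3]; return o+d*(z-o[2])/d[2]
def spot(c,q,n=3):
    for r in nets.spot_in(c,q)[:n]: print(c,q,np.round(r['location'],3),round(r['confidence'],2),np.round(proj(c,np.array(r['location']))))
E
python3 - <<'E'
from h import *
save('scene','a.png'); 
for q in ['bail_grip','pan','tilt_handle','lip','stand','bath','dish','large1','large2','small1']: spot('scene',q)
print(manip.get_state()['ee_pos'],manip.get_state()['eef_rot'],manip.get_state()['time'])
E
```

```text
pics
scene bail_grip [ 0.537 -0.387  0.225] 0.66 [190. 258.]
scene pan [ 0.525 -0.387  0.124] 0.87 [192. 277.]
scene tilt_handle [ 0.524 -0.387  0.12 ] 0.59 [193. 278.]
scene lip [ 0.525 -0.392  0.125] 0.92 [191. 278.]
scene lip [ 0.485 -0.372  0.117] 0.46 [187. 267.]
scene stand [0.54  0.079 0.08 ] 0.68 [305. 198.]
scene bath [ 0.589 -0.418  0.122] 0.58 [199. 298.]
scene bath [ 0.525 -0.388  0.123] 0.44 [192. 277.]
scene bath [0.642 0.482 0.089] 0.15 [399. 149.]
scene dish [0.461 0.422 0.003] 0.82 [346. 152.]
scene large1 [ 0.439 -0.623  0.054] 0.91 [108. 329.]
scene large1 [ 0.559 -0.432  0.143] 0.84 [187. 291.]
scene large1 [ 0.501 -0.421  0.144] 0.77 [176. 276.]
scene large2 [ 0.439 -0.623  0.054] 0.91 [108. 329.]
scene large2 [ 0.559 -0.432  0.143] 0.84 [187. 291.]
scene large2 [ 0.501 -0.421  0.144] 0.77 [176. 276.]
scene small1 [ 0.567 -0.358  0.12 ] 0.5 [211. 280.]
[ 0.25061121 -0.59976033  0.25329829] [3.08023455e+00 6.17625678e-01 2.86415308e-05] 0.55
```

```bash
python3 - <<'E'
from h import *
save('side','b.png')
for q in ['bail_grip','tilt_handle','lip','stand','dish']: spot('side',q,2)
E
```

```text
side bail_grip [ 0.525 -0.387  0.223] 0.72 [331. 267.]
side lip [ 0.556 -0.385  0.12 ] 0.92 [335. 280.]
side stand [0.564 0.083 0.086] 0.9 [256. 203.]
side dish [0.527 0.426 0.008] 0.86 [207. 175.]
```

View pics/a.png

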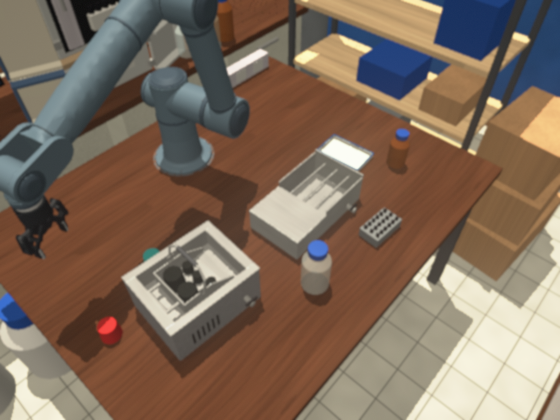

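View pics/b.png

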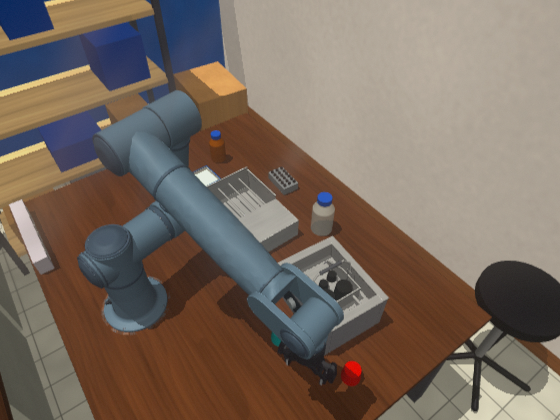

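The candidates for large1 and large2 are the black pair in the pan (scene pixels ~(187,291) and (176,276)), the red cone at (108,329) and the turquoise one at (152,256). The last two stand on the bench outside the pan, so they are look-alikes and I choose the pair in the pan. Next I go above the pan for a close check.

Call:
send_rows --series '[[[3, 1.5, 4, -5, 100], [7, 4.5, 7, -10, 100], [11, 8, 10, -16, 100], [15, 11, 11, -22.7, 100], [19, 14, 12, -22.7, 100], [23, 17, 12, -22.7, 100], [27, 19, 12, -22.7, 100], [27, 19, 12, -22.7, 100]]]'

```text
time: 1.65
ee_pos: [0.5238, -0.4069, 0.3737]
eef_rot: [-3.142, -0.006, -0.002]
force: [-0.5, 0.7, -0.6]
gripper_width: 0.0856
gripper_force: 0.0
```

```bash
python3 - <<'E'
from h import *
s=manip.get_state(); print(s['time'],s['ee_pos'],s['eef_rot'],s['force'])
save('wrist','c.png')
for q in ['bail_grip','lip','tilt_handle','large1','small1']: spot('wrist',q)
spot('scene','bail_grip',1)
print(np.round(calibration('wrist')['cam_to_world'],3))
E
```

```text
1.65 [ 0.5237959  -0.40686005  0.37371225] [-3.14153378e+00 -6.47982560e-03 -2.02668561e-03] [-0.46512464  0.6888264  -0.61679597]
wrist bail_grip [ 0.535 -0.386  0.221] 0.71 [250. 187.]
wrist lip [ 0.524 -0.39   0.095] 0.68 [262. 170.]
wrist large1 [ 0.557 -0.428  0.149] 0.92 [298. 144.]
wrist large1 [ 0.432 -0.612  0.052] 0.67 [435. 234.]
wrist large1 [ 0.334 -0.392  0.057] 0.63 [266. 303.]
wrist small1 [ 0.526 -0.361  0.12 ] 0.66 [232. 171.]
wrist small1 [ 0.483 -0.364  0.12 ] 0.56 [236. 211.]
scene bail_grip [ 0.537 -0.387  0.225] 0.66 [190. 258.]
[[-0.002 -0.958 -0.288  0.593]
 [-1.     0.002  0.    -0.411]
 [ 0.     0.288 -0.958  0.494]
 [ 0.     0.     0.     1.   ]]
```

View pics/c.png

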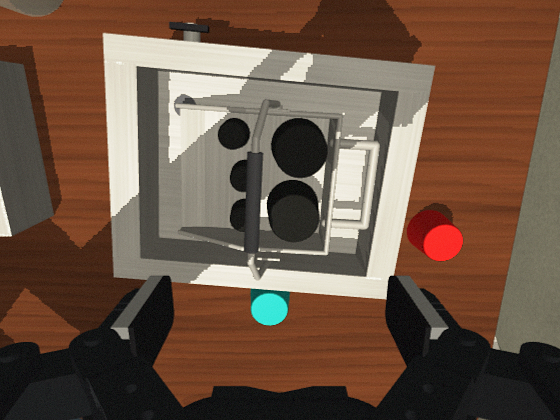

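The view shows the two black large stoppers in the pan at (298,146) and (293,212), with three small ones at (233,133), (240,177) and (240,215). The red and turquoise cones are outside, at (442,242) and (270,308). The bail's grip runs from (255,155) to (251,250).

```bash
python3 - <<'E'
from h import *
f=lambda px,z:print(px,z,np.round(ray('wrist',px,z),3))
for p in [(255,154),(251,251)]: f(p,.22)
for p in [(180,103),(343,114),(327,252),(182,232)]: f(p,.145 if p[0]>300 else .107)   # pan back rim corners / lip
for p in [(104,33),(435,66),(388,299),(113,277)]: f(p,.15)
for p in [(377,143),(368,227)]: f(p,.125)
E
```

```text
(255, 154) 0.22 [ 0.557 -0.392  0.22 ]
(251, 251) 0.22 [ 0.479 -0.387  0.22 ]
(180, 103) 0.107 [ 0.594 -0.309  0.107]
(343, 114) 0.145 [ 0.584 -0.47   0.145]
(327, 252) 0.145 [ 0.446 -0.46   0.145]
(182, 232) 0.107 [ 0.455 -0.3    0.107]
(104, 33) 0.15 [ 0.652 -0.26   0.15 ]
(435, 66) 0.15 [ 0.625 -0.548  0.15 ]
(388, 299) 0.15 [ 0.394 -0.526  0.15 ]
(113, 277) 0.15 [ 0.42  -0.237  0.15 ]
(377, 143) 0.125 [ 0.555 -0.509  0.125]
(368, 227) 0.125 [ 0.466 -0.506  0.125]
```

Call:
send_rows --series '[[[0.5, 5, 1, 0, 100], [1, 10, 3, 0, 100], [1, 15, 5, 0, 100], [1, 20, 6, 0, 100], [1, 25, 6, 0, 100], [1, 30, 6, 0, 100], [1, 35, 6, 0, 100], [1, 40, 6, 0, 100]]]'

```text
time: 2.8
ee_pos: [0.5299, -0.0188, 0.4336]
eef_rot: [3.141, -0.005, 0.001]
force: [0.2, -0.3, -0.5]
gripper_width: 0.0853
gripper_force: 0.0
```

Call:
send_rows --series '[[[0, 5, 0, 0, 100], [0, 10, 0, 0, 100], [0, 15, 0, 0, 100], [0, 15, 0, 0, 100]]]'

```text
time: 3.2
ee_pos: [0.5298, 0.1342, 0.4334]
eef_rot: [-3.14, -0.008, -0.0]
force: [-0.2, -0.5, 0.2]
gripper_width: 0.0857
gripper_force: 0.0
```

```bash
python3 - <<'E'
from h import *
s=manip.get_state(); print(s['time'],s['ee_pos'],s['eef_rot'],s['force'])
save('wrist','d.png')
np.save('d_k.npy',np.array(calibration('wrist')['intrinsics']));np.save('d_T.npy',np.array(calibration('wrist')['cam_to_world']))
for q in ['stand','dish']: spot('wrist',q,1)
E
```

```text
3.2 [0.52979278 0.13422302 0.43344954] [-3.14024837e+00 -7.97077514e-03 -2.89228274e-04] [-0.16774879 -0.51347702  0.17473309]
wrist stand [0.55  0.094 0.087] 0.72 [308. 149.]
wrist dish [ 0.467  0.415 -0.   ] 0.63 [ 98. 196.]
```

View pics/d.png

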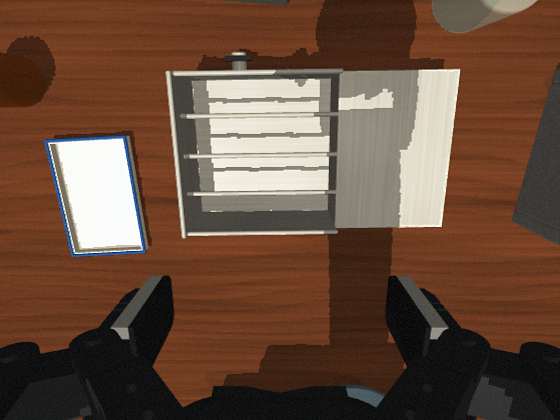

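The picture shows the stand with its shelf on the right (corners (340,70), (460,70), (442,227), (334,228)), three bars, and the drying dish with corners (46,140), (130,136), (146,251), (73,256).

```bash
python3 - <<'E'
from h import *
f=lambda px,z:print(px,z,np.round(ray('wrist',px,z),3))
for p in [(340,70),(460,70),(442,227),(334,228),(338,117),(337,154),(334,192),(180,117),(184,156),(188,194)]: f(p,.085)
for p in [(167,72),(183,236)]: f(p,.113)
for p in [(46,140),(130,136),(146,251),(73,256)]: f(p,.02)
E
```

```text
(340, 70) 0.085 [0.644 0.056 0.085]
(460, 70) 0.085 [ 0.644 -0.089  0.085]
(442, 227) 0.085 [ 0.443 -0.093  0.085]
(334, 228) 0.085 [0.442 0.055 0.085]
(338, 117) 0.085 [0.589 0.056 0.085]
(337, 154) 0.085 [0.543 0.055 0.085]
(334, 192) 0.085 [0.493 0.057 0.085]
(180, 117) 0.085 [0.589 0.254 0.085]
(184, 156) 0.085 [0.54  0.252 0.085]
(188, 194) 0.085 [0.49  0.251 0.085]
(167, 72) 0.113 [0.639 0.257 0.113]
(183, 236) 0.113 [0.441 0.254 0.113]
(46, 140) 0.02 [0.555 0.467 0.02 ]
(130, 136) 0.02 [0.561 0.345 0.02 ]
(146, 251) 0.02 [0.381 0.341 0.02 ]
(73, 256) 0.02 [0.373 0.458 0.02 ]
```

Call:
send_rows --series '[[[0, -5, 0, -1, 100], [0, -10, 0, -2, 100], [0, -15, 0, -3.5, 100], [-1, -20, 0, -3.5, 100], [-1, -25, 0, -3.5, 100], [-1, -30, 0, -3.5, 100], [-1, -35, -1, -3.5, 100], [-1, -40, -3, -3.5, 100]]]'

```text
time: 4.15
ee_pos: [0.5193, -0.2689, 0.407]
eef_rot: [3.137, -0.104, 0.005]
force: [0.7, -0.1, -0.8]
gripper_width: 0.0856
gripper_force: 0.0
```

Call:
send_rows --series '[[[0, -4, -3, 0, 100], [0, -8, -6, 0, 100], [0, -12, -9, 0, 100], [0, -13, -12, 0, 100], [0, -13, -12, 0, 100], [0, -13, -12, 0, 100]]]'

```text
time: 4.75
ee_pos: [0.5195, -0.3952, 0.2856]
eef_rot: [-3.139, 0.1, 0.001]
force: [0.8, -0.5, 1.2]
gripper_width: 0.0854
gripper_force: 0.0
```

```bash
python3 - <<'E'
from h import *
s=manip.get_state(); print(s['time'],s['ee_pos'],s['eef_rot'],s['force'])
save('wrist','e.png')
spot('wrist','bail_grip',1)
E
```

```text
4.75 [ 0.51945945 -0.39515941  0.28559012] [-3.13927047e+00  1.00448065e-01  8.55404879e-04] [ 0.7615532  -0.50567367  1.22712652]
wrist bail_grip [ 0.536 -0.386  0.22 ] 0.56 [263. 217.]
```

View pics/e.png

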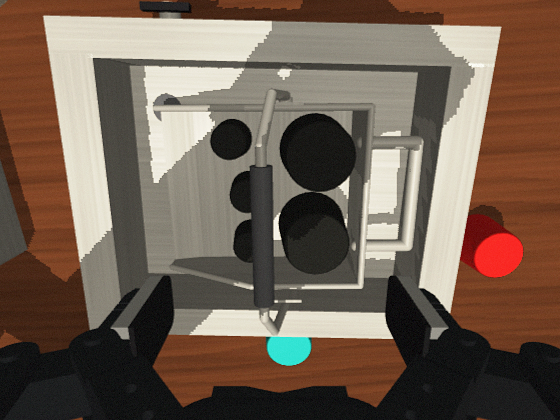

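The grip is at (262,237), between the open fingers (centre column ~280) and nearly along the image columns, and the pan looks aligned with the tool.

```bash
python3 - <<'E'
from h import *
for p in [(261,167),(263,306)]: print(np.round(ray('wrist',p,.219),4))
for p in [(374,106),(361,287)]: print(np.round(ray('wrist',p,.146),4))
E
```

```text
[ 0.5635 -0.3874  0.219 ]
[ 0.4808 -0.3824  0.219 ]
[ 0.5896 -0.4651  0.146 ]
[ 0.4498 -0.4564  0.146 ]
```

Call:
send_rows --series '[[[0.2, 1, -2, 0, 100], [0.2, 1, -4, 0, 100], [0.2, 1, -6.4, 0, 100], [0.2, 1, -6.4, 0, 50], [0.2, 1, -6.4, 0, 0], [0.2, 1, -6.4, 0, 0], [0.2, 1, -6.4, 0, 0], [0.2, 1, -6.4, 0, 0]]]'

```text
time: 5.65
ee_pos: [0.523, -0.3846, 0.2228]
eef_rot: [3.139, -0.096, 0.002]
force: [-0.0, -1.7, -0.8]
gripper_width: 0.0125
gripper_force: 0.3
```

Call:
send_rows --series '[[[0, 0, 0, 0, 0], [0, 0, 0, 0, 0], [0, 0, 0.5, 0, 0], [0, 0, 1, 0, 0], [0, 0, 1.5, 0, 0], [0, 0, 2, 0, 0], [0, 0, 2.5, 0, 0], [0, 0, 3, 0, 0]]]'

```text
time: 6.45
ee_pos: [0.5225, -0.3841, 0.2516]
eef_rot: [-3.14, 0.097, 0.0]
force: [0.1, 0.6, -8.4]
gripper_width: 0.0099
gripper_force: 58.4
```

Call:
send_rows --series '[[[0, 0, 1, 0, 0], [0, 0, 2.5, 0, 0], [0, 0, 4, 0, 0], [0, 0, 5.5, 0, 0], [0, 0, 7, 0, 0], [0, 0, 8, 0, 0], [0, 0, 8.5, 0, 0], [0, 0, 8.5, 0, 0]]]'

```text
time: 7.25
ee_pos: [0.5228, -0.3844, 0.3374]
eef_rot: [3.139, -0.096, 0.002]
force: [-0.9, -0.4, -8.9]
gripper_width: 0.0098
gripper_force: 58.6
```

```bash
python3 - <<'E'
from h import *
s=manip.get_state(); print(s['time'],s['ee_pos'],s['eef_rot'],s['force'])
a=capture('wrist');b=capture('scene');cv2.imwrite('pics/f.png',np.hstack([cv2.resize(a,(440,330)),cv2.resize(b[130:370,60:380],(360,270)) if 0 else cv2.resize(b[160:400,60:320],(357,330))])[:,:,::-1])
E
```

```text
7.25 [ 0.52278448 -0.38436264  0.3373728 ] [ 3.13909456e+00 -9.64976689e-02  1.56179906e-03] [-0.93032392 -0.39170892 -8.88979668]
```

View pics/f.png

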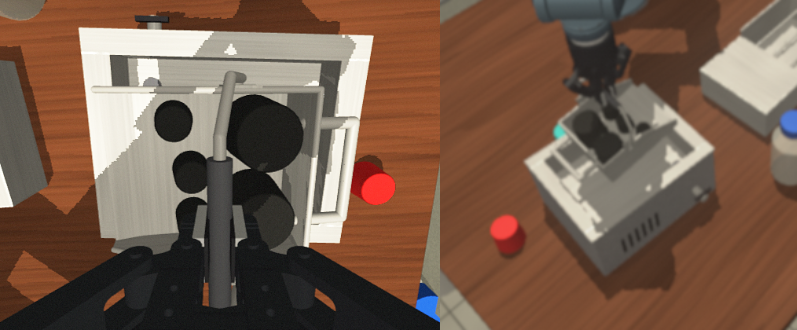

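All five stoppers are in the lifted pan: large ones at (265,130) and (262,205), small ones at (173,120), (190,170) and (193,215). The pan hangs level, so I carry it slowly to the shelf.

Call:
send_rows --series '[[[0, 0.5, 0, 0, 0], [0.2, 1.5, 0, 0.5, 0], [0.4, 3, 0, 1, 0], [0.6, 5, 0, 1.5, 0], [0.8, 7.5, 0, 2, 0], [1, 10, 0, 2.5, 0], [1.2, 13, 0, 3, 0], [1.4, 16, 0, 3.5, 0]]]'

```text
time: 8.15
ee_pos: [0.5365, -0.2213, 0.3365]
eef_rot: [-3.141, -0.002, -0.0]
force: [-0.0, 0.9, -8.9]
gripper_width: 0.0098
gripper_force: 58.5
```

Call:
send_rows --series '[[[0.2, 3, 0, 0.4, 0], [0.4, 6, 0, 0.7, 0], [0.6, 9, 0, 0.7, 0], [0.6, 12, 0, 0.7, 0], [0.6, 14.5, 0, 0.7, 0], [0.6, 17, 0, 0.7, 0], [0.6, 18.5, 0, 0.7, 0], [0.6, 19.5, 0, 0.7, 0]]]'

```text
time: 8.95
ee_pos: [0.5422, -0.0271, 0.3366]
eef_rot: [-3.141, -0.022, -0.0]
force: [0.6, -0.2, -8.5]
gripper_width: 0.0097
gripper_force: 58.5
```

Call:
send_rows --series '[[[0, 0.3, -1, 0, 0], [0, 0.4, -2.5, 0, 0], [0, 0.4, -4, 0, 0], [0, 0.4, -5.5, 0, 0], [0, 0.4, -6.5, 0, 0], [0, 0.4, -7, 0, 0], [0, 0.4, -7, 0, 0], [0, 0.4, -7, 0, 0]]]'

```text
time: 9.75
ee_pos: [0.543, -0.0254, 0.267]
eef_rot: [3.141, 0.018, 0.002]
force: [-0.2, -0.3, -7.5]
gripper_width: 0.01
gripper_force: 58.5
```

```bash
python3 - <<'E'
from h import *
s=manip.get_state(); print(s['time'],s['ee_pos'],s['eef_rot'],s['force'])
save('wrist','g.png')
E
```

```text
9.75 [ 0.54298425 -0.0254014   0.2669849 ] [3.14121645e+00 1.82319656e-02 1.62386416e-03] [-0.22754709 -0.28227376 -7.48250291]
```

View pics/g.png

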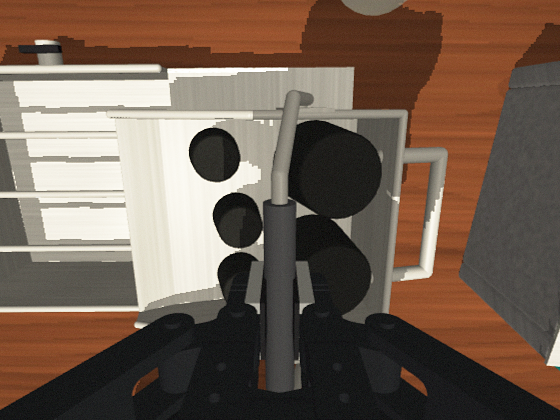

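The pan hangs above the shelf with all five stoppers inside: back rim corner (405,112), lip corner (118,118), handle ends (443,152) and (432,275). I use these to work out where the pan would land.

```bash
python3 - <<'E'
from h import *
f=lambda px,z:print(px,z,np.round(ray('wrist',px,z),4))
f((405,112),.189); f((387,312),.189); f((440,153),.172); f((428,275),.172); f((303,97),.199); f((116,118),.137);f((137,322),.137)
f((355,68),.085);f((168,68),.085)
E
```

```text
(405, 112) 0.189 [ 0.6138 -0.0909  0.189 ]
(387, 312) 0.189 [ 0.4934 -0.093   0.189 ]
(440, 153) 0.172 [ 0.5904 -0.12    0.172 ]
(428, 275) 0.172 [ 0.5108 -0.1232  0.172 ]
(303, 97) 0.199 [ 0.6205 -0.0359  0.199 ]
(116, 118) 0.137 [0.6068 0.0852 0.137 ]
(137, 322) 0.137 [0.45   0.0867 0.137 ]
(355, 68) 0.085 [ 0.6449 -0.083   0.085 ]
(168, 68) 0.085 [0.6431 0.0628 0.085 ]
```

Call:
send_rows --series '[[[0, 0.2, -1, 0, 0], [0, 0.2, -2, 0, 0], [0, 0.2, -3, 0, 0], [0, 0.2, -3.7, 0, 0], [0, 0.2, -4, 0, 0], [0, 0.2, -4.2, 0, 0], [0, 0.2, -4.4, 0, 0], [0, 0.2, -4.4, 0, 0]]]'

```text
time: 10.6
ee_pos: [0.5429, -0.0228, 0.2235]
eef_rot: [-3.141, -0.019, -0.001]
force: [-2.7, 4.1, 1.1]
gripper_width: 0.0098
gripper_force: 59.6
```

Call:
send_rows --series '[[[0, 0, -0.1, 0, 0], [0, 0, -0.1, 0, 40], [0, 0, -0.1, 0, 60], [0, 0, -0.1, 0, 60], [0, 0, 2, 0, 60], [0, 0, 5, 0, 60], [0, 0, 9, 0, 60], [0, -4, 13, 0, 60]]]'

```text
time: 11.4
ee_pos: [0.5428, -0.0568, 0.3498]
eef_rot: [-3.141, -0.026, -0.003]
force: [1.5, -0.1, -0.7]
gripper_width: 0.0513
gripper_force: 0.0
```

Call:
send_rows --series '[[[0, -4, 0, 0, 60], [0, -8, 0, 0, 60], [0, -8, 0, 0, 60]]]'

```text
time: 11.7
ee_pos: [0.5426, -0.1426, 0.3481]
eef_rot: [3.139, 0.01, 0.001]
force: [1.1, 0.7, 0.3]
gripper_width: 0.0516
gripper_force: 0.0
```

```bash
python3 - <<'E'
from h import *
s=manip.get_state(); print(s['time'],s['ee_pos'],s['eef_rot'],s['force'])
save('wrist','h.png')
spot('wrist','tilt_handle',1);spot('wrist','lip',1);spot('side','tilt_handle',1)
E
```

```text
11.7 [ 0.54257044 -0.14262677  0.3481259 ] [3.13949113e+00 1.03505136e-02 1.28930254e-03] [1.10283367 0.70633639 0.34840106]
wrist tilt_handle [ 0.545 -0.024  0.123] 0.67 [161. 180.]
wrist lip [ 0.545 -0.029  0.124] 0.96 [166. 180.]
```

View pics/h.png

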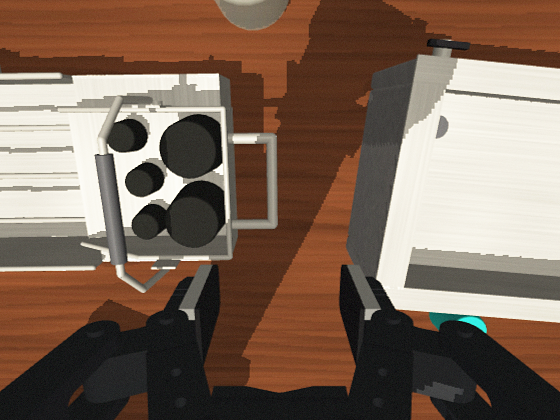

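The pan stands on the shelf with the five stoppers inside: large at (192,146) and (195,214), small at (127,135), (144,180) and (150,221). The bail leans towards the lip, and the tilt handle's bar runs (272,137)-(272,226).

```bash
python3 - <<'E'
from h import *
f=lambda px,z:print(px,z,np.round(ray('wrist',px,z),4))
f((272,137),.125); f((272,226),.125); f((229,108),.146); f((237,259),.145);f((227,74),.085)
for t in [0,5,10,13.5]:
    c,s=np.cos(np.radians(t)),np.sin(np.radians(t)); print(t,'rel start',np.round([-178*c+40*s+178,178*s+40*c-40],1))
for t in range(15,91,5):
    c,s=np.cos(np.radians(t)),np.sin(np.radians(t)); print(t,np.round([-203*c+34*s+95.7+108,203*s+34*c-40],1))
E
```

```text
(272, 137) 0.125 [ 0.587  -0.1302  0.125 ]
(272, 226) 0.125 [ 0.4996 -0.1309  0.125 ]
(229, 108) 0.146 [ 0.6126 -0.0937  0.146 ]
(237, 259) 0.145 [ 0.4723 -0.0976  0.145 ]
(227, 74) 0.085 [ 0.6443 -0.0845  0.085 ]
0 rel start [0. 0.]
5 rel start [ 4.2 15.4]
10 rel start [ 9.7 30.3]
13.5 rel start [14.3 40.4]
15 [16.4 45.4]
20 [24.6 61.4]
25 [34.1 76.6]
30 [44.9 90.9]
35 [ 56.9 104.3]
40 [ 70.  116.5]
45 [ 84.2 127.6]
50 [ 99.3 137.4]
55 [115.1 145.8]
60 [131.6 152.8]
65 [148.7 158.3]
70 [166.2 162.4]
75 [184.  164.9]
80 [201.9 165.8]
85 [219.9 165.2]
90 [237.7 163. ]
```

Call:
send_rows --series '[[[0, 1.2, -4, 0, 38], [0, 1.2, -9, 0, 38], [0, 1.2, -14, 0, 38], [0, 1.2, -18, 0, 38], [0, 1.2, -20, 0, 38], [0, 1.2, -22, 0, 38], [0, 1.2, -22, 0, 38], [0, 1.2, -22, 0, 38]]]'

```text
time: 12.7
ee_pos: [0.5433, -0.1261, 0.1285]
eef_rot: [3.14, 0.022, 0.002]
force: [0.3, -3.1, 1.5]
gripper_width: 0.0324
gripper_force: 1.6
```

Call:
send_rows --series '[[[0, 0, 0, 0, 15], [0, 0, 0, 0, 0], [0, 0, 0, 0, 0], [0, 0, 0, 0, 0], [0, 0, 0, 0, 0]]]'

```text
time: 13.2
ee_pos: [0.5437, -0.1273, 0.1292]
eef_rot: [3.138, 0.021, 0.005]
force: [0.5, -6.1, 4.2]
gripper_width: 0.0079
gripper_force: 58.5
```

Call:
send_rows --series '[[[0, 0.2, 0.8, 0, 0], [0, 0.4, 1.6, 0, 0], [0, 1, 3.1, 0, 0], [0, 1.6, 4.6, 0, 0], [0, 2.5, 6.2, 0, 0], [0, 3.4, 7.8, 0, 0], [0, 4.5, 9.2, 0, 0], [0, 4.5, 9.2, 0, 0]]]'

```text
time: 14.0
ee_pos: [0.5437, -0.0804, 0.2228]
eef_rot: [3.14, 0.022, 0.007]
force: [0.2, -2.9, -3.5]
gripper_width: 0.0076
gripper_force: 58.7
```

```bash
python3 - <<'E'
from h import *
s=manip.get_state(); print(s['time'],s['ee_pos'],s['eef_rot'],s['force'])
for c in ['side','scene']:
  cv2.imwrite(f'pics/i_{c}.png',capture(c)[:,:,::-1])
  spot(c,'large1',4); spot(c,'lip',1); spot(c,'small1',4)
E
```

```text
14.0 [ 0.54373578 -0.08037577  0.22275715] [3.13999782 0.02189202 0.00693496] [ 0.21487791 -2.92244404 -3.49960375]
side large1 [ 0.319 -0.404  0.052] 0.75 [279. 334.]
side large1 [ 0.42  -0.619  0.056] 0.58 [350. 370.]
side lip [ 0.495 -0.035  0.182] 0.84 [258. 212.]
scene large1 [ 0.441 -0.622  0.054] 0.84 [109. 329.]
scene large1 [ 0.326 -0.39   0.057] 0.7 [152. 253.]
scene large1 [0.526 0.006 0.188] 0.56 [288. 184.]
scene large1 [ 0.579 -0.001  0.187] 0.52 [299. 194.]
scene lip [ 0.598 -0.04   0.19 ] 0.58 [296. 204.]
scene small1 [ 0.596 -0.037  0.185] 0.41 [296. 204.]
```

Call:
send_rows --series '[[[0, 0.6, 0.7, 0, 0], [0, 1.2, 1.4, 0, 0], [0, 1.8, 2, 0, 0], [0, 2.5, 2.6, 0, 0], [0, 3.2, 3.2, 0, 0], [0, 3.9, 3.7, 0, 0], [0, 3.9, 3.7, 0, 0], [0, 3.9, 3.7, 0, 0]]]'

```text
time: 15.2
ee_pos: [0.5427, -0.0425, 0.257]
eef_rot: [3.141, 0.019, 0.001]
force: [1.4, -0.9, -4.0]
gripper_width: 0.0077
gripper_force: 58.7
```

```bash
python3 - <<'E'
from h import *
a=capture('side');b=capture('scene');
cv2.imwrite('pics/j.png',np.hstack([a,b])[:,:,::-1])
spot('scene','large1',4); spot('scene','small1',4)
E
```

```text
scene large1 [ 0.44  -0.623  0.053] 0.91 [108. 329.]
scene large1 [0.573 0.08  0.158] 0.56 [314. 186.]
scene large1 [0.521 0.074 0.168] 0.45 [301. 177.]
scene large1 [ 0.322 -0.392  0.056] 0.45 [150. 253.]
```

Call:
send_rows --series '[[[0, 0.7, 0.5, 0, 0], [0, 1.5, 1, 0, 0], [0, 2.3, 1.4, 0, 0], [0, 3.1, 1.8, 0, 0], [0, 3.9, 2.2, 0, 0], [0, 4.7, 2.5, 0, 0], [0, 4.7, 2.5, 0, 0], [0, 4.7, 2.5, 0, 0]]]'

```text
time: 16.2
ee_pos: [0.5426, 0.0049, 0.2821]
eef_rot: [-3.141, -0.019, -0.0]
force: [-1.1, -2.8, 0.0]
gripper_width: 0.0075
gripper_force: 58.7
```

```bash
python3 - <<'E'
from h import *
a=capture('side');b=capture('scene');
r=lambda im,x0,y0:cv2.resize(im[y0:y0+150,x0:x0+200],(400,300),interpolation=cv2.INTER_CUBIC)
a=r(a,160,120); b=r(b,220,100)
cv2.imwrite('pics/k.png',np.hstack([a,b])[:,:,::-1])
spot('scene','large1',4); spot('scene','small1',4); spot('side','large1'); spot('side','small1')
E
```

```text
scene large1 [ 0.44  -0.625  0.052] 0.56 [108. 330.]
scene small1 [0.566 0.029 0.084] 0.73 [301. 209.]
side large1 [ 0.419 -0.62   0.054] 0.97 [350. 370.]
side large1 [ 0.321 -0.403  0.052] 0.71 [280. 333.]
```

View pics/k.png

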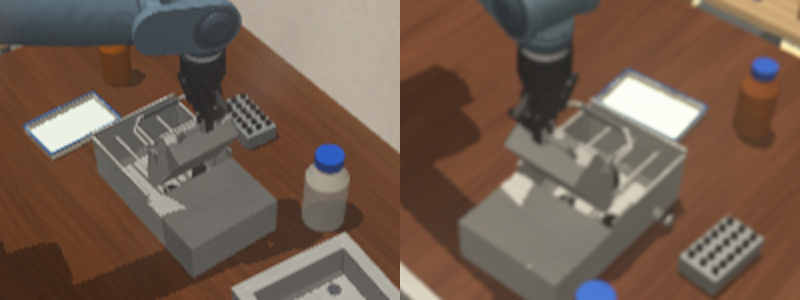

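Large stoppers don't show clear on the bars yet. In the right half, one dark edge shows at the lip (~(610,175)) and small ones are in the tray (~(570,200)). I tip further.

Call:
send_rows --series '[[[0, 0.9, 0.4, 0, 0], [0, 1.7, 0.6, 0, 0], [0, 2.6, 0.9, 0, 0], [0, 3.5, 1.1, 0, 0], [0, 4.4, 1.3, 0, 0], [0, 5.2, 1.4, 0, 0], [0, 5.2, 1.4, 0, 0], [0, 5.2, 1.4, 0, 0]]]'

```text
time: 17.3
ee_pos: [0.5432, 0.0575, 0.298]
eef_rot: [3.141, 0.02, 0.005]
force: [-2.9, -2.7, 9.2]
gripper_width: 0.0076
gripper_force: 58.9
```

```bash
python3 - <<'E'
from h import *
s=manip.get_state(); print(s['ee_pos'],s['force'])
a=capture('side');b=capture('scene');w=capture('wrist')
r=lambda im,x0,y0:cv2.resize(im[y0:y0+150,x0:x0+200],(400,300),interpolation=cv2.INTER_CUBIC)
cv2.imwrite('pics/l.png',np.vstack([np.hstack([r(a,160,120),r(b,220,100)]),np.hstack([cv2.resize(w,(400,300)),np.zeros((300,400,3),np.uint8)])])[:,:,::-1])
for c in ['wrist','scene','side']:
  spot(c,'large1',4); spot(c,'small1',4)
E
```

```text
[0.54323198 0.05746719 0.29802307] [-2.85580474 -2.73048431  9.16997974]
wrist large1 [0.569 0.131 0.126] 0.83 [189. 166.]
wrist large1 [0.524 0.111 0.164] 0.55 [207. 234.]
wrist small1 [0.61  0.112 0.031] 0.62 [227. 112.]
scene large1 [ 0.439 -0.624  0.052] 0.92 [108. 330.]
scene large1 [ 0.325 -0.389  0.056] 0.53 [152. 253.]
scene small1 [0.465 0.421 0.005] 0.51 [347. 153.]
side large1 [ 0.416 -0.621  0.054] 0.77 [350. 371.]
side large1 [ 0.314 -0.402  0.054] 0.58 [278. 334.]
```

Call:
send_rows --series '[[[0, 0.5, 0.5, 0, 0], [0, 1, 1, 0, 0], [0, 1.5, 1.5, 0, 0], [0, 2, 2, 0, 0], [0, 2, 2.5, 0, 0], [0, 2, 3, 0, 0], [0, 2, 3, 0, 0], [0, 2, 3, 0, 0]]]'

```text
time: 18.55
ee_pos: [0.5427, 0.0764, 0.3259]
eef_rot: [-3.141, -0.018, -0.001]
force: [0.2, 0.1, -3.8]
gripper_width: 0.0074
gripper_force: 58.5
```

```bash
python3 - <<'E'
from h import *
s=manip.get_state(); print(s['ee_pos'],s['force'])
a=capture('side');b=capture('scene');w=capture('wrist')
for n,i in zip('abw',[a,b,w]): np.save(f'm_{n}.npy',i)
for c in ['wrist','scene','side']:
  spot(c,'large1',4); spot(c,'small1',4); spot(c,'lip',1)
E
```

```text
[0.54268787 0.07643454 0.32592067] [ 0.2067327   0.0904936  -3.81481771]
wrist large1 [0.567 0.145 0.126] 0.65 [202. 162.]
wrist large1 [0.527 0.186 0.128] 0.6 [158. 205.]
wrist small1 [0.465 0.158 0.033] 0.66 [211. 233.]
wrist small1 [0.612 0.115 0.032] 0.47 [245. 108.]
wrist lip [0.573 0.082 0.274] 0.91 [270. 195.]
scene large1 [ 0.44  -0.622  0.053] 0.85 [109. 329.]
scene large1 [ 0.32  -0.391  0.056] 0.54 [150. 252.]
scene large1 [0.569 0.096 0.095] 0.41 [316. 196.]
scene small1 [0.476 0.138 0.031] 0.63 [301. 189.]
scene lip [0.566 0.07  0.244] 0.71 [312. 166.]
side large1 [ 0.419 -0.617  0.056] 0.93 [350. 369.]
side large1 [ 0.318 -0.401  0.052] 0.59 [278. 333.]
side lip [0.767 0.169 0.037] 0.67 [284. 180.]
```

Call:
send_rows --series '[[[0, 0, -1, 0, 0], [0, 0, -2, 0, 0], [0, 0, -2.7, 0, 0], [0, 0, -2.9, 0, 0], [0, -0.7, -2.9, 0, 0], [0, -1.4, -3, 0, 0], [0, -2.1, -3.1, 0, 0], [0, -2.8, -3.2, 0, 0]]]'

```text
time: 19.95
ee_pos: [0.5433, 0.0485, 0.2954]
eef_rot: [-3.141, -0.019, -0.004]
force: [-1.5, 1.0, 4.2]
gripper_width: 0.0075
gripper_force: 59.3
```

```bash
python3 - <<'E'
from h import *
s=manip.get_state(); print(s['ee_pos'],s['force'],s['moment'])
for c in ['wrist','scene','side']:
  a=capture(c); np.save(f'n_{c}.npy',a)
  spot(c,'lip',2);spot(c,'large1',3); spot(c,'bail_grip',1)
E
```

```text
[0.54326029 0.04847196 0.29536833] [-1.4589936   1.02142429  4.20156378] [0.55804407 0.23017141 0.01376482]
wrist lip [0.578 0.062 0.247] 0.94 [252. 189.]
wrist large1 [0.53  0.18  0.129] 0.97 [120. 212.]
wrist large1 [0.57  0.134 0.125] 0.59 [173. 164.]
wrist bail_grip [0.56  0.178 0.197] 0.64 [ 72. 197.]
scene lip [0.573 0.059 0.222] 0.64 [311. 175.]
scene large1 [ 0.44  -0.621  0.052] 0.71 [109. 329.]
scene large1 [ 0.327 -0.391  0.053] 0.69 [152. 254.]
scene large1 [0.642 0.481 0.088] 0.66 [399. 149.]
side lip [0.522 0.058 0.216] 0.69 [249. 187.]
side lip [0.503 0.188 0.126] 0.47 [228. 188.]
side large1 [ 0.316 -0.404  0.054] 0.7 [279. 334.]
side large1 [ 0.42  -0.621  0.053] 0.64 [351. 370.]
side bail_grip [0.526 0.172 0.197] 0.64 [234. 174.]
```

Call:
send_rows --series '[[[0, -1.3, -0.2, 0, 0], [0, -2.6, -0.6, 0, 0], [0, -4.3, -1.2, 0, 0], [0, -6, -1.9, 0, 0], [0, -7.6, -2.7, 0, 0], [0, -9.1, -3.7, 0, 0], [0, -10.5, -4.8, 0, 0], [0, -11.8, -6, 0, 0]]]'

```text
time: 21.35
ee_pos: [0.5423, -0.0706, 0.2324]
eef_rot: [-3.141, -0.018, 0.001]
force: [0.8, 2.7, -2.5]
gripper_width: 0.0074
gripper_force: 58.5
```

```bash
python3 - <<'E'
from h import *
s=manip.get_state(); print(s['ee_pos'],s['force'],s['moment'])
capture('wrist');capture('side')
for c in ['wrist','side']:
  spot(c,'large1',3); spot(c,'bail_grip',1);spot(c,'small1')
E
```

```text
[ 0.542321   -0.07064278  0.23235944] [ 0.78030961  2.67144659 -2.50088992] [ 0.75204819 -0.05287352 -0.00246368]
wrist large1 [0.566 0.099 0.111] 0.74 [ 31. 178.]
wrist large1 [0.476 0.173 0.032] 0.23 [ 25. 254.]
wrist bail_grip [0.622 0.035 0.196] 0.66 [29. 87.]
wrist small1 [0.613 0.056 0.086] 0.66 [105. 108.]
side large1 [ 0.416 -0.62   0.056] 0.92 [350. 371.]
side large1 [ 0.516 -0.407  0.091] 0.72 [329. 296.]
side large1 [ 0.32  -0.405  0.053] 0.56 [280. 334.]
side bail_grip [0.521 0.085 0.222] 0.5 [245. 182.]
side small1 [0.506 0.012 0.077] 0.23 [254. 222.]
```

Call:
send_rows --series '[[[0, -1.2, -1.3, 0, 0], [0, -2.3, -2.7, 0, 0], [0, -3.2, -4.2, 0, 0], [0, -4.1, -5.8, 0, 0], [0, -4.7, -7.3, 0, 0], [0, -5.1, -8.8, 0, 0], [0, -5.3, -9.8, 0, 0], [0, -5.4, -10.3, 0, 0]]]'

```text
time: 22.55
ee_pos: [0.5432, -0.127, 0.1325]
eef_rot: [3.134, 0.021, -0.001]
force: [-9.1, -8.1, 19.3]
gripper_width: 0.0071
gripper_force: 61.9
```

```bash
python3 - <<'E'
from h import *
s=manip.get_state(); print(s['ee_pos'],s['force'],s['moment'])
capture('wrist');capture('side');capture('scene')
for c in ['wrist','scene','side']:
  spot(c,'large1',4); spot(c,'small1');spot(c,'lip',1);spot(c,'bail_grip',1)
E
```

```text
[ 0.54318677 -0.12699701  0.13250506] [-9.13136433 -8.10545554 19.27204127] [-1.21397679  1.62296976  0.15747289]
wrist small1 [ 0.565 -0.048  0.098] 0.66 [105. 222.]
wrist small1 [ 0.624 -0.067  0.085] 0.55 [146.  86.]
wrist lip [ 0.562 -0.049  0.099] 0.67 [109. 228.]
wrist bail_grip [ 0.624 -0.067  0.086] 0.75 [146.  84.]
scene large1 [0.531 0.186 0.128] 0.83 [324. 169.]
scene large1 [0.574 0.112 0.122] 0.68 [320. 188.]
scene large1 [ 0.439 -0.622  0.053] 0.56 [109. 329.]
scene large1 [ 0.324 -0.393  0.055] 0.53 [151. 253.]
scene lip [ 0.561 -0.009  0.112] 0.68 [293. 209.]
side large1 [ 0.318 -0.405  0.05 ] 0.88 [279. 334.]
side large1 [0.514 0.176 0.121] 0.65 [232. 189.]
side large1 [ 0.417 -0.619  0.054] 0.65 [350. 370.]
side lip [ 0.518 -0.008  0.108] 0.6 [259. 218.]
side bail_grip [ 0.476 -0.015  0.211] 0.46 [250. 205.]
```

Call:
send_rows --series '[[[0, 0, 0.3, 0, 0], [0, 0, 0.4, 0, 0], [0, 0, 0.4, 0, 20], [0, 0, 0.4, 0, 36], [0, 0, 0.4, 0, 36], [0, 0, 3, 0, 36], [0, 0, 7, 0, 36], [0, 0, 12, 0, 36]]]'

```text
time: 24.1
ee_pos: [0.5413, -0.123, 0.2495]
eef_rot: [-3.14, -0.019, 0.008]
force: [0.9, -0.2, -0.3]
gripper_width: 0.031
gripper_force: 0.0
```

Call:
send_rows --series '[[[0, 5, 5, 0, 60], [0, 10, 10, 0, 100], [0, 15, 13, 0, 100], [0, 20, 14, 0, 100], [0, 23, 14, 0, 100], [0, 23, 14, 0, 100], [0, 23, 14, 0, 100]]]'

```text
time: 24.8
ee_pos: [0.5427, 0.1093, 0.3919]
eef_rot: [-3.141, -0.026, -0.004]
force: [-0.0, -0.1, -0.4]
gripper_width: 0.0851
gripper_force: 0.0
```

```bash
python3 - <<'E'
from h import *
s=manip.get_state(); print(s['time'],s['ee_pos'],s['eef_rot'],s['force'])
w=capture('wrist');np.savez('o.npz',w=w,k=calibration('wrist')['intrinsics'],T=calibration('wrist')['cam_to_world'])
spot('wrist','large1',4); spot('wrist','small1',5);spot('wrist','lip',1);spot('wrist','bail_grip',1)
a=capture('side');b=capture('scene');np.savez('o2.npz',a=a,b=b)
r=lambda im,x0,y0:cv2.resize(im[y0:y0+110,x0:x0+140],(280,220),interpolation=cv2.INTER_CUBIC)
cv2.imwrite('pics/o.png',np.hstack([cv2.resize(w[40:340],(520,279+161))[:440],np.vstack([r(a,190,150),r(b,250,140)])])[:,:,::-1])
E
```

```text
24.8 [0.54267502 0.10934805 0.39190716] [-3.1411744  -0.02615602 -0.00364588] [-0.01882921 -0.07529885 -0.44917642]
wrist large1 [0.526 0.188 0.127] 0.74 [204. 190.]
wrist large1 [0.568 0.125 0.126] 0.7 [262. 152.]
wrist small1 [0.514 0.096 0.039] 0.64 [287. 185.]
wrist small1 [0.599 0.116 0.039] 0.63 [272. 118.]
wrist small1 [0.464 0.171 0.035] 0.61 [231. 219.]
wrist lip [ 0.544 -0.009  0.088] 0.75 [377. 169.]
wrist bail_grip [0.552 0.017 0.213] 0.67 [385. 185.]
```

```bash
python3 - <<'E'
import numpy as np,cv2
d=np.load('o.npz');e=np.load('o2.npz')
r=lambda im,x0,y0:cv2.resize(im[y0:y0+105,x0:x0+120],(240,210),interpolation=cv2.INTER_CUBIC)
cv2.imwrite('pics/p.png',np.hstack([d['w'],np.vstack([r(e['a'],190,150),r(e['b'],250,140)])])[:,:,::-1])
E
```

```text
(no output)
```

View pics/p.png

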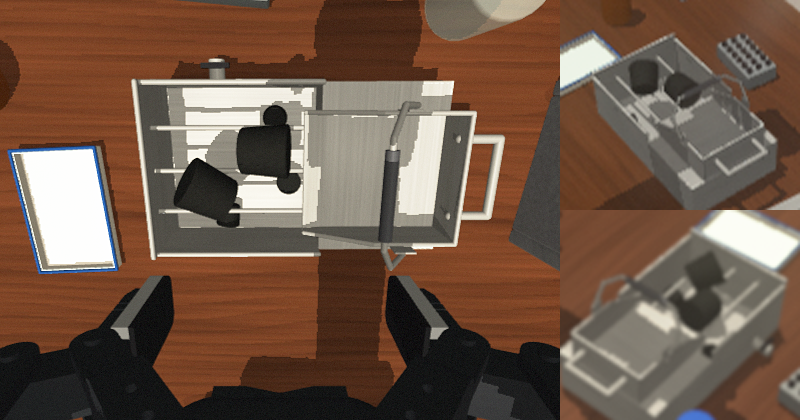

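The pan stands on the shelf and the three small stoppers are in the tray at (275,115), (289,182) and (228,213). Large A lies at (264,151) with its axis along y. Large B lies at (207,190) with its axis about 24° off y.

```bash
python3 - <<'E'
from h import *
d=np.load('o.npz'); import h
h.calibration=lambda c:{'intrinsics':d['k'],'cam_to_world':d['T']}
f=lambda n,px,z:print(n,px,z,np.round(ray('w',px,z),4))
w=d['w'].astype(int).max(2)
m=(w<60).astype(np.uint8); m[300:]=0; m[:100]=0; m[:,:150]=0; m[:,310:]=0
m=cv2.morphologyEx(m,cv2.MORPH_OPEN,np.ones((25,25),np.uint8))
n,l,st,ce=cv2.connectedComponentsWithStats(m)
for i in range(1,n):
    c,_=cv2.findContours((l==i).astype(np.uint8),0,2); print(st[i],ce[i],cv2.minAreaRect(c[0]))
    f('cen',ce[i],.108)
for p in [(238,128),(238,175),(290,124),(291,178),(196,159),(175,203),(237,176),(214,221)]: f('edge',p,.104)
f('rim',(476,114),.145);f('rim',(457,246),.145);f('shelf',(454,82),.085);f('lip',(304,112),.091);f('lip',(303,230),.091)
print(manip.get_state()['joint_pos'])
E
```

```text
[ 237  126   53   50 2519] [263.87931719 150.31480746] ((263.0, 150.5), (49.0, 52.0), 90.0)
cen [263.87931719 150.31480746] 0.108 [0.5674 0.1252 0.108 ]
[ 179  167   55   49 2340] [206.0034188  191.26794872] ((206.0, 191.0), (48.0, 54.0), 90.0)
cen [206.0034188  191.26794872] 0.108 [0.52   0.1911 0.108 ]
edge (238, 128) 0.104 [0.5908 0.1538 0.104 ]
edge (238, 175) 0.104 [0.5386 0.1547 0.104 ]
edge (290, 124) 0.104 [0.5959 0.0969 0.104 ]
edge (291, 178) 0.104 [0.5361 0.0943 0.104 ]
edge (196, 159) 0.104 [0.5561 0.2015 0.104 ]
edge (175, 203) 0.104 [0.5045 0.2285 0.104 ]
edge (237, 176) 0.104 [0.5374 0.1558 0.104 ]
edge (214, 221) 0.104 [0.4832 0.184  0.104 ]
rim (476, 114) 0.145 [ 0.6102 -0.0832  0.145 ]
rim (457, 246) 0.145 [ 0.472  -0.0862  0.145 ]
shelf (454, 82) 0.085 [ 0.643  -0.0844  0.085 ]
lip (304, 112) 0.091 [0.6086 0.0812 0.091 ]
lip (303, 230) 0.091 [0.469  0.0775 0.091 ]
[-1.32326626e-02 -6.41069523e-02  1.64182977e+00 -1.63086213e-04
  1.56488320e+00  1.54747019e+00]
```

Call:
send_rows --series '[[[0.5, 0.3, -2, 8, 90], [1, 0.6, -4, 16, 90], [1.5, 1, -6, 24, 90], [2, 1.6, -8, 32, 90], [2.4, 1.6, -10, 40, 90], [2.4, 1.6, -12, 48, 90], [2.4, 1.6, -14, 56, 90], [2.4, 1.6, -15, 64, 90]]]'

```text
time: 25.95
ee_pos: [0.5657, 0.1216, 0.2382]
eef_rot: [-2.649, -1.685, 0.005]
force: [-0.5, -0.8, -0.0]
gripper_width: 0.077
gripper_force: 0.0
```

Call:
send_rows --series '[[[0, 0, -1, 8, 90], [0, 0, -2, 16, 90], [0, 0, -3, 24, 90], [0, 0, -4, 26, 90], [0, 0, -4, 26, 90], [0, 0, -4, 26, 90]]]'

```text
time: 26.55
ee_pos: [0.5667, 0.1219, 0.2007]
eef_rot: [-2.21, -2.232, 0.0]
force: [-0.2, -0.6, -0.4]
gripper_width: 0.0766
gripper_force: 0.0
```

```bash
python3 - <<'E'
from h import *
s=manip.get_state(); print(s['time'],s['ee_pos'],s['eef_rot'],s['force'],s['joint_pos'])
w=capture('wrist'); spot('wrist','large1',3)
T=np.array(calibration('wrist')['cam_to_world']);print(np.round(T,2))
m=(w.max(2)<60).astype(np.uint8); m[330:]=0; 
m=cv2.morphologyEx(m,cv2.MORPH_OPEN,np.ones((31,31),np.uint8))
n,l,st,ce=cv2.connectedComponentsWithStats(m)
for i in range(1,n): 
    c,_=cv2.findContours((l==i).astype(np.uint8),0,2); print(st[i],ce[i],np.round(ray('wrist',ce[i],.108),4),cv2.minAreaRect(c[0])[1:])
E
```

```text
26.55 [0.56667067 0.12191927 0.20070807] [-2.21005542e+00 -2.23243548e+00  4.42337791e-04] [-0.21472773 -0.59855365 -0.4176098 ] [ 1.64284817e-02  1.35534417e-01  1.78392410e+00 -2.88801533e-05
  1.22250142e+00  6.36297480e-03]
wrist large1 [0.567 0.131 0.129] 0.84 [278. 225.]
wrist large1 [0.527 0.195 0.13 ] 0.68 [202. 104.]
wrist large1 [0.541 0.177 0.038] 0.3 [246. 130.]
[[ 1.    0.01  0.    0.57]
 [ 0.01 -0.96 -0.29  0.2 ]
 [ 0.    0.29 -0.96  0.32]
 [ 0.    0.    0.    1.  ]]
[  134    38   125   132 12191] [195.31580674 104.30342056] [0.5193 0.1953 0.108 ] ((115.766845703125, 126.88867950439453), 22.425861358642578)
[ 210  174  122   98 8936] [277.00906446 223.90946732] [0.5662 0.1244 0.108 ] ((97.0, 121.0), 90.0)
```

Call:
send_rows --series '[[[0, 0.4, -3, 0, 90], [0, 0.4, -6, 0, 90], [0, 0.4, -8, 0, 90], [0, 0.4, -9.1, 0, 90], [0, 0.4, -9.1, 0, 60], [0, 0.4, -9.1, 0, 30], [0, 0.4, -9.1, 0, 30], [0, 0.4, -9.1, 0, 30]]]'

```text
time: 27.45
ee_pos: [0.5665, 0.1265, 0.1108]
eef_rot: [-2.208, -2.235, 0.001]
force: [-5.2, -0.8, 1.8]
gripper_width: 0.055
gripper_force: 63.0
```

Call:
send_rows --series '[[[0, 0, 0, 0, 20], [0, 0, 1, 0, 20], [0, 0, 3, 0, 20], [0, 0, 6, 0, 20], [0, 0, 9, 0, 20], [0, 0, 9, 0, 20]]]'

```text
time: 28.05
ee_pos: [0.5705, 0.1267, 0.2067]
eef_rot: [2.202, 2.228, 0.015]
force: [0.4, -0.2, -1.4]
gripper_width: 0.0548
gripper_force: 63.9
```

Call:
send_rows --series '[[[0, 3, 1, -8, 20], [-0.5, 7, 1, -16, 20], [-1.5, 11, 1, -24, 20], [-2.5, 15, 0, -32, 20], [-3.5, 19, -1, -40, 20], [-4.5, 23, -3, -48, 20], [-5.5, 26, -5, -56, 20], [-5.5, 27.6, -7, -64, 20]]]'

```text
time: 28.85
ee_pos: [0.5101, 0.405, 0.1286]
eef_rot: [-3.057, -0.72, -0.001]
force: [0.3, 0.2, -1.5]
gripper_width: 0.055
gripper_force: 63.9
```

Call:
send_rows --series '[[[0, 0, -1, -8, 20], [0, 0, -2, -16, 20], [0, 0, -3, -24, 20], [0, 0, -3, -26, 20], [0, 0, -3, -26, 20]]]'

```text
time: 29.35
ee_pos: [0.5114, 0.4024, 0.0988]
eef_rot: [3.141, 0.019, -0.001]
force: [0.2, -0.2, -1.8]
gripper_width: 0.055
gripper_force: 63.9
```

```bash
python3 - <<'E'
from h import *
s=manip.get_state(); print(s['time'],s['ee_pos'],s['eef_rot'],s['force'],s['gripper_width'])
w=capture('wrist'); spot('wrist','dish',1); spot('wrist','large1',2)
m=((w.min(2)>170)).astype(np.uint8)
n,l,st,ce=cv2.connectedComponentsWithStats(m); i=1+np.argmax(st[1:,4]); x,y,ww,hh=st[i][:4]
print(st[i]); print(*[np.round(ray('wrist',p,.02),3) for p in [(x,y),(x+ww,y),(x+ww,y+hh),(x,y+hh)]])
# blue rim
b=((w[:,:,2].astype(int)-w[:,:,0])>60).astype(np.uint8); ys,xs=np.nonzero(b); c=cv2.minAreaRect(np.c_[xs,ys].astype(np.float32)); print(c,*[np.round(ray('wrist',p,.02),3) for p in cv2.boxPoints(c)])
E
```

```text
29.35 [0.5113662  0.40236349 0.09882389] [ 3.14130724e+00  1.88334851e-02 -7.97552176e-04] [ 0.15007717 -0.16517921 -1.78732332] 0.055013684346800304
wrist dish [0.529 0.426 0.002] 0.95 [243. 199.]
wrist large1 [0.517 0.402 0.112] 0.81 [283. 312.]
[  155   161   198   124 12314]
[0.555 0.472 0.02 ] [0.556 0.363 0.02 ] [0.48  0.357 0.02 ] [0.478 0.479 0.02 ]
((253.0, 274.5), (243.0, 214.0), 90.0) [0.559 0.477 0.02 ] [0.56  0.359 0.02 ] [0.396 0.346 0.02 ] [0.394 0.492 0.02 ]
```

Call:
send_rows --series '[[[0, 0.7, -2, 0, 20], [0, 0.7, -4, 0, 20], [0, 0.7, -5, 0, 20], [0, 0.7, -5, 0, 20], [0, 0.7, -5, 0, 72], [0, 0.7, -5, 0, 76], [0, 0.7, -5, 0, 76], [0, 0.7, -4, 0, 76]]]'

```text
time: 30.3
ee_pos: [0.5111, 0.4092, 0.0595]
eef_rot: [3.141, 0.019, -0.002]
force: [-0.4, -0.9, -0.0]
gripper_width: 0.0651
gripper_force: 0.0
```

Call:
send_rows --series '[[[0, 0, 4, 0, 76], [0, 0, 8, 0, 80], [0, -3, 12, 8, 90], [0, -7, 14, 16, 90], [0.2, -11, 14, 24, 90], [0.4, -15, 14, 32, 90], [0.6, -19, 14, 40, 90], [0.8, -21.8, 14, 48, 90]]]'

```text
time: 31.1
ee_pos: [0.5198, 0.1894, 0.2012]
eef_rot: [2.859, 1.301, 0.003]
force: [0.6, -0.2, 0.2]
gripper_width: 0.0768
gripper_force: 0.0
```

Call:
send_rows --series '[[[0, 0, 0, 8, 90], [0, 0, -1, 16, 90], [0, 0, -1, 18, 90], [0, 0, -1, 18, 90]]]'

```text
time: 31.5
ee_pos: [0.5197, 0.1914, 0.1906]
eef_rot: [2.625, 1.726, 0.002]
force: [-0.3, -0.3, 1.0]
gripper_width: 0.077
gripper_force: 0.0
```

```bash
python3 - <<'E'
from h import *
s=manip.get_state(); print(s['time'],s['ee_pos'],s['eef_rot'],s['force'])
w=capture('wrist'); spot('wrist','large1',3)
m=(w.max(2)<60).astype(np.uint8); m[330:]=0; 
m=cv2.morphologyEx(m,cv2.MORPH_OPEN,np.ones((31,31),np.uint8))
n,l,st,ce=cv2.connectedComponentsWithStats(m)
for i in range(1,n): 
    c,_=cv2.findContours((l==i).astype(np.uint8),0,2); print(st[i],ce[i],np.round(ray('wrist',ce[i],.108),4),cv2.minAreaRect(c[0])[1:])
capture('scene');spot('scene','large1',5);capture('side');spot('side','large1',4)
E
```

```text
31.5 [0.51974659 0.1913852  0.19063737] [2.62455748e+00 1.72582383e+00 1.51633040e-03] [-0.33483165 -0.30010463  0.95343028]
wrist large1 [0.526 0.2   0.128] 0.93 [283. 229.]
wrist large1 [0.53  0.067 0.09 ] 0.41 [359. 367.]
[  232   169   101   121 10507] [279.39545065 227.29418483] [0.5219 0.195  0.108 ] ((120.0, 100.0), 90.0)
scene large1 [ 0.44  -0.621  0.052] 0.87 [109. 329.]
scene large1 [0.518 0.394 0.051] 0.83 [355. 153.]
scene large1 [0.534 0.186 0.125] 0.52 [325. 170.]
side large1 [ 0.42  -0.618  0.056] 0.77 [350. 369.]
side large1 [ 0.317 -0.401  0.054] 0.66 [278. 333.]
side large1 [0.505 0.396 0.054] 0.64 [205. 173.]
side large1 [0.507 0.149 0.056] 0.45 [235. 205.]
```

Call:
send_rows --series '[[[0.1, 0.2, -3, 0, 92], [0.1, 0.2, -6, 0, 92], [0.1, 0.2, -7.8, 0, 92], [0.1, 0.2, -7.9, 0, 92], [0.1, 0.2, -7.9, 0, 60], [0.1, 0.2, -7.9, 0, 30], [0.1, 0.2, -7.9, 0, 30], [0.1, 0.2, -7.9, 0, 30]]]'

```text
time: 32.6
ee_pos: [0.5216, 0.1938, 0.1128]
eef_rot: [2.624, 1.726, 0.004]
force: [-3.2, -0.7, 6.3]
gripper_width: 0.0557
gripper_force: 62.0
```

Call:
send_rows --series '[[[0, 0, 0, 0, 20], [0, 0, 1, 0, 20], [0, 0, 3, 0, 20], [0, 0, 6, 0, 20], [0, 0, 9, 0, 20], [0, 0, 9, 0, 20]]]'

```text
time: 33.2
ee_pos: [0.5236, 0.1939, 0.2065]
eef_rot: [2.621, 1.724, 0.015]
force: [0.6, -0.8, -1.1]
gripper_width: 0.0558
gripper_force: 62.8
```

Call:
send_rows --series '[[[-1, 3, 1, -8, 20], [-2.5, 6, 1, -16, 20], [-4, 9, 1, -24, 20], [-5.5, 12, 0, -32, 20], [-7, 15, -2, -40, 20], [-8.5, 18, -4, -48, 20], [-9.7, 20.5, -6, -56, 20], [-9.7, 21.4, -9, -64, 20]]]'

```text
time: 34.0
ee_pos: [0.4224, 0.4098, 0.1103]
eef_rot: [-3.139, -0.069, -0.002]
force: [1.3, 0.6, -2.0]
gripper_width: 0.056
gripper_force: 62.7
```

Call:
send_rows --series '[[[0, 0, 0, -2.6, 20], [0, 0, 0, -2.6, 20]]]'

```text
time: 34.2
ee_pos: [0.4223, 0.4071, 0.1086]
eef_rot: [3.14, 0.004, -0.004]
force: [-0.3, -0.1, -1.3]
gripper_width: 0.0556
gripper_force: 63.0
```

```bash
python3 - <<'E'
from h import *
s=manip.get_state(); print(s['time'],s['ee_pos'],s['eef_rot'],s['force'],s['gripper_width'])
w=capture('wrist'); spot('wrist','large1',3);spot('wrist','dish',1)
E
```

```text
34.2 [0.42230926 0.40707123 0.10859097] [ 3.13960014  0.00361987 -0.00448247] [-0.33748242 -0.13015836 -1.26869094] 0.05556831925669159
wrist large1 [0.44  0.408 0.124] 0.81 [280. 284.]
wrist large1 [0.508 0.408 0.06 ] 0.74 [280.  79.]
wrist dish [0.475 0.426 0.005] 0.89 [250. 143.]
```

Call:
send_rows --series '[[[0.3, 0.1, -2, 0, 20], [0.3, 0.1, -4.5, 0, 20], [0.3, 0.1, -5.9, 0, 20], [0.3, 0.1, -5.9, 0, 20], [0.3, 0.1, -5.9, 0, 72], [0.3, 0.1, -5.9, 0, 76], [0.3, 0.1, -5.9, 0, 76], [0.3, 0.1, -5, 0, 76]]]'

```text
time: 35.15
ee_pos: [0.4263, 0.4083, 0.0609]
eef_rot: [3.141, 0.002, -0.001]
force: [0.4, 0.3, 0.1]
gripper_width: 0.0648
gripper_force: 0.0
```

Call:
send_rows --series '[[[0, 0, 4, 0, 76], [0, 0, 8, 0, 80], [0, -2, 13, 0, 90], [0, -5, 17, 0, 90], [0, -10, 20, 0, 90], [0, -15, 22, 0, 90], [0, -17, 22, 0, 90], [0, -17, 22, 0, 90]]]'

```text
time: 35.95
ee_pos: [0.4275, 0.236, 0.2837]
eef_rot: [-3.141, 0.004, -0.008]
force: [1.3, 1.4, -0.1]
gripper_width: 0.0768
gripper_force: 0.0
```

```bash
python3 - <<'E'
from h import *
s=manip.get_state(); print(s['time'],s['ee_pos'],s['force'])
for c in ['wrist','scene','side']:
  capture(c); spot(c,'large1',4); spot(c,'small1',4); spot(c,'lip',1)
E
```

```text
35.95 [0.42745144 0.23597615 0.2837375 ] [ 1.29282213  1.36018234 -0.1097024 ]
wrist large1 [0.436 0.397 0.058] 0.95 [115. 174.]
wrist large1 [0.508 0.398 0.056] 0.84 [104.  96.]
wrist large1 [0.522 0.044 0.088] 0.39 [518.  77.]
wrist small1 [0.585 0.121 0.029] 0.85 [408.   9.]
wrist small1 [0.517 0.104 0.037] 0.83 [421.  86.]
wrist small1 [0.468 0.18  0.036] 0.64 [338. 138.]
wrist small1 [0.525 0.042 0.089] 0.55 [523.  72.]
wrist lip [0.526 0.044 0.087] 0.9 [521.  72.]
scene large1 [0.447 0.402 0.052] 0.78 [341. 144.]
scene large1 [0.517 0.399 0.054] 0.78 [356. 152.]
scene large1 [ 0.44  -0.622  0.052] 0.57 [109. 329.]
scene large1 [ 0.326 -0.392  0.055] 0.51 [151. 254.]
scene lip [ 0.537 -0.015  0.108] 0.95 [285. 208.]
side large1 [ 0.32  -0.401  0.055] 0.82 [279. 333.]
side large1 [0.434 0.39  0.052] 0.76 [191. 180.]
side large1 [ 0.417 -0.622  0.053] 0.59 [350. 371.]
side large1 [0.5   0.397 0.048] 0.58 [204. 174.]
side small1 [0.433 0.392 0.051] 0.56 [190. 180.]
side lip [ 0.552 -0.01   0.1  ] 0.73 [267. 216.]
```

Both large stoppers are in the dish, the three small ones are in the tray and the pan is on the shelf. I hand in.

```bash
python3 -c "
from plant import manip
print(manip.hand_in())"
```

```text
the job is handed in; nothing more can be done
None
```

I handed the job in at about 36 s. The last camera readings show the pan empty on the shelf, the three small stoppers in the drip tray and both large ones lying in the drying dish. The bottles, the vial rack and the two look-alikes were not moved.

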